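# Pull the cabinet's roof flap shut with the hook pole

### The job

The roof flap of the small white cabinet has been left standing open. Pick up the pole that has the hook on its end, put the hook through the steel ring on the flap's edge and swing the flap fully shut with it. Then unhook the pole and set it down flat on the table without dropping it, leaving the flap shut.

Things in the scene. Friction and masses are not known exactly. Their poses are not given: they have to be found in the camera images.
- pole: Hook pole lying flat, 411 mm long, 0.2 kg. 12 mm aluminium rod along y; rubber grip mid-length (18 wide in x, 90 long, 22 high); 22 mm cubes on the ends, black at -y, steel at +y (centred 200 from the origin). A steel prong (the hook, 10 mm thick, 52 long) sticks out of the steel cube along +x. Origin: under the grip's centre, near the balance point. The other pole, without prong, is not used.
- prong (a point): Middle of the hook's prong, at x 37, y 200, z 11 mm in the pole's frame (rod and prong centre lines are both at z 11); axes as the pole's. The prong's tip is 26 mm farther along +x, the steel cube's face 26 mm back along -x.
- ring (a point): Centre of the steel ring eye fixed to the flap's free edge, mid-length: clear hole 40 mm, bar 6 mm thick. Axes turn with the flap: x is the hole's axis, level, parallel to the hinge; +y points along the flap to the hinge, 220 mm away; z is the flap's outer side (up when shut). When shut the ring is 124 mm above the table and stands 40 mm out from the cabinet's side wall.
- flap (a joint): Roof flap angle, rad: 0 shut (level, against a stop), larger is more open, 1.5 at most (nearly upright). White panel, 220 (along the hinge) x 185 x 8 mm, hinged on one top edge of a fixed white open-topped cabinet, 220 x 180 mm, 120 mm high. A stiff hinge holds it where it is left; about 2 N at the ring moves it.

How it is judged:
By the outcome, as a careful person would: the job done as asked, in the order asked, and still so for the second after the job is handed in, with the robot touching nothing.
It also fails if it takes over 58 s, if anything falls off the work surface, if the arm or the gripper's body presses on something with over 40 N, if the wrist force passes 120 N, or if a joint passes its speed limit or range.

### The arm

A 6-joint arm with a two-finger parallel gripper is mounted at the origin on the work surface. World frame = base frame: x ahead of the robot, y to its left, z up, the work surface at z = 0. Lengths are in m, angles in rad, forces in N, time in s.
With the tool pointing down it reaches from about 0.275 to 0.85 m from the base axis. Payload 19 kg.
Tool frame: the origin (TCP) lies at the very end of the fingers, on their centre line; the grasp point (between the pads) lies 19 mm behind it (ctrl.grasp_offset is the distance from the TCP to the grasp point, in m); z points along the fingers, y is the line along which they close (so a half turn about z gives the same grasp; the last joint's range is limited). The gripper opens to 85 mm and grips with 20 to 120 N. Pads are 22 mm wide; open, the fingers measure 114 mm over their backs; the gripper's body (76 mm by 85 mm) begins 54 mm behind the grasp point. The pads swing forward as they close: fully open they stand 13 mm farther back than shut.
Start: joints at [-1.459, 0.15, 1.437, -0, 1.554, -0.134], TCP at [0.14, -0.558, 0.231] pointing down, gripper open.
Joint ranges: [-2.8, 2.8], [-0.68, 2.1], [0.12, 2.68], [-1.39, 4.53], [0.16, 2.79], [-2.81, 2.81]. Speed limits (rad/s): [1.89, 1.89, 2.22, 3.01, 3.01, 3.01].

### API

Orientations are given as [roll, pitch, yaw] about the fixed x, y, z axes, in that order (R = Rz(yaw) Ry(pitch) Rx(roll)).
In Python, from rig import ctrl, solve_ik, viewer, current_clock, current_q, current_joint_velocities, current_tau, current_tool_pos, current_ee_rot, current_ft_force, current_torque, current_finger_gap, current_grip_force gives the robot as it stands. The module is installed in compiled form; this text tells all that it offers. Calls block until the motion is done:
- ctrl.goto(position, orientation): joint-space move of the TCP to a pose.
- ctrl.move_straight(position, orientation=None, speed=0.15, max_force=None): straight line of the TCP; orientation=None keeps the orientation; speed is the mean speed in m/s. With max_force (N) it stops when the force on the tool has changed by that much, and returns True; else False.
- ctrl.set_joints(angles): joint-space move.
- ctrl.set_gripper(opening, strength=None): opening from 0.0 (shut) to 1.0 (fully open); strength is the grip in N (None keeps the last); returns when the fingers have stopped.
- ctrl.wait(seconds).
- solve_ik(position, orientation): joint angles nearest the present ones, or None.
- viewer.read_camera(name): name is "scene" or "top" or "wrist"; returns a dict with "color" (384x512x3 uint8, red, green, blue), "fov_y" (degrees; the focal length in pixels is half the picture's height over the tangent of half this angle, whatever the lens; pixels are square), "cx", "cy" (the principal point, pixels), "camera_from_world" (4x4, takes a point from world to camera coordinates). Camera axes: x right, y up, looking along -z (the intrinsics and any distortion apply to the point x, -y, -z); pixel columns grow to the right and rows downward; lengths in m; the calibration is good to about 2 mm. A picture is of the moment at which its call begins. There is no depth.
A pose or a line that the arm cannot do raises ctrl.MotionError and nothing moves.
- ctrl.finish_job(): hands the job in; it is judged then, once.
Readings, each from a call of its own:
- current_clock(): time.
- current_q(): joint angles.
- current_joint_velocities(): joint speeds.
- current_tau(): joint torques, N m.
- current_tool_pos(): TCP position.
- current_ee_rot(): TCP orientation.
- current_ft_force(): force on the tool from outside, world axes, zero at the start.
- current_torque(): the same for the moment, N m.
- current_finger_gap(): opening from 0.0 (shut) to 1.0 (fully open).
- current_grip_force(): force on a finger pad.
Only numpy, scipy, OpenCV 4.12 (cv2) and the standard library are available. Lean on these libraries where they do the work, as an engineer would, in place of code of your own. Each camera call takes 0.05 s, during which the arm holds its last target. There are 200 camera calls.

## Working session

There is one attempt and no reset: what is moved stays moved. The work goes in short steps, each a Python script; the robot and the scene stay as the last script left them, time stands still between calls to the robot, and variables do not carry over. Pictures are saved under pics/ and viewed, at most 12 in all, crops included, and the job is handed in when it is done.

```bash
mkdir -p pics
cat > h.py <<'E'
import numpy as np, cv2
from rig import *
def snap(n,f):
    d=viewer.read_camera(n); cv2.imwrite(f,d["color"][:,:,::-1]); 
    np.savez(f[:-4]+'.npz',**{k:d[k] for k in d}); return d
E
python3 - <<'E'
from h import *
a=snap("scene","pics/s0.png");b=snap("top","pics/t0.png")
for d in(a,b):print([ (k,d[k]) for k in d if k!="color"])
cv2.imwrite("pics/st.png",np.vstack([cv2.resize(np.hstack([a["color"],b["color"]])[:,:,::-1],(800,300))]))
E
```

```text
[('fov_y', 46.46743586333495), ('cx', 260.7691655591324), ('cy', 185.0153535347108), ('camera_from_world', array([[-0.08358396,  0.99644961, -0.01009405,  0.02582672],
       [-0.77980569, -0.0590982 ,  0.62322587,  0.38554594],
       [ 0.62041663,  0.05996309,  0.78197674, -1.35464181],
       [ 0.        ,  0.        ,  0.        ,  1.        ]]))]
[('fov_y', 47.168462195783945), ('cx', 255.67190375022167), ('cy', 195.02536886957765), ('camera_from_world', array([[-0.08880378, -0.99604655,  0.00227324,  0.07066525],
       [ 0.96942681, -0.08590588,  0.22985178, -0.59422321],
       [-0.22874779,  0.02261545,  0.97322299, -0.93720225],
       [ 0.        ,  0.        ,  0.        ,  1.        ]]))]
```

View pics/s0.png

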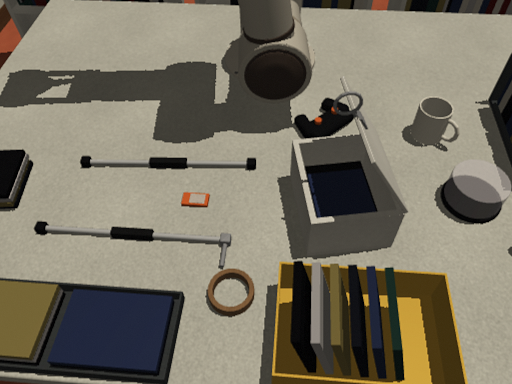

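View pics/t0.png

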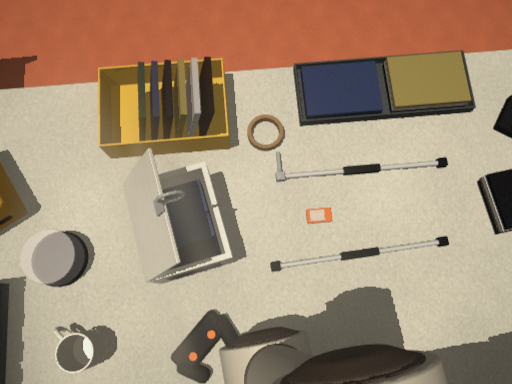

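The scene view shows the hook pole with its steel cube at (225,239) and prong towards the viewer. The ring is at about (348,103), on the flap standing over the cabinet. The top view has the cube at (280,174), the black cube at (441,162) and the ring at about (170,203). Next I'll enlarge these.

Run:
```python
import cv2,numpy as np
s=cv2.imread("pics/s0.png");t=cv2.imread("pics/t0.png")
def crop(im,x,y,w,h,k):
    c=cv2.resize(im[y:y+h,x:x+w],None,fx=k,fy=k,interpolation=cv2.INTER_CUBIC)
    for u in range((x//10+1)*10,x+w,10):
        cv2.line(c,(int((u-x+.5)*k),0),(int((u-x+.5)*k),8 if u%50 else 20),(0,0,255),1)
    for v in range((y//10+1)*10,y+h,10):
        cv2.line(c,(0,int((v-y+.5)*k)),(8 if v%50 else 20,int((v-y+.5)*k)),(0,0,255),1)
    return c
a=crop(s,285,70,130,195,3)   # 390x585
b=crop(t,115,145,130,150,3)  # 390x450
cv2.imwrite("pics/c1.png",np.hstack([a,np.vstack([b,np.zeros((135,390,3),np.uint8)])]))
a=crop(s,30,215,220,55,3.6);b=crop(t,260,140,200,45,3.95)
w=max(a.shape[1],b.shape[1]);p=lambda c:cv2.copyMakeBorder(c,0,0,0,w-c.shape[1],0)
cv2.imwrite("pics/c2.png",np.vstack([p(a),p(b)]))
```

```text
(no output)
```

View pics/c1.png

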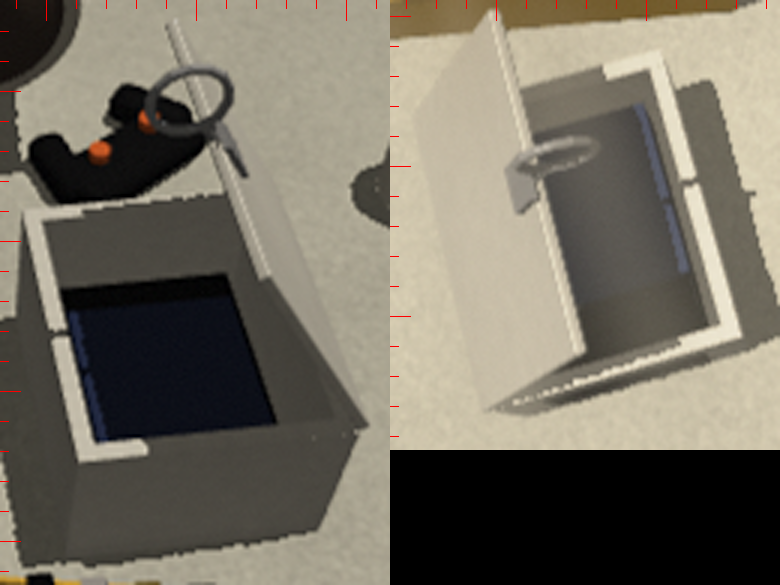

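View pics/c2.png

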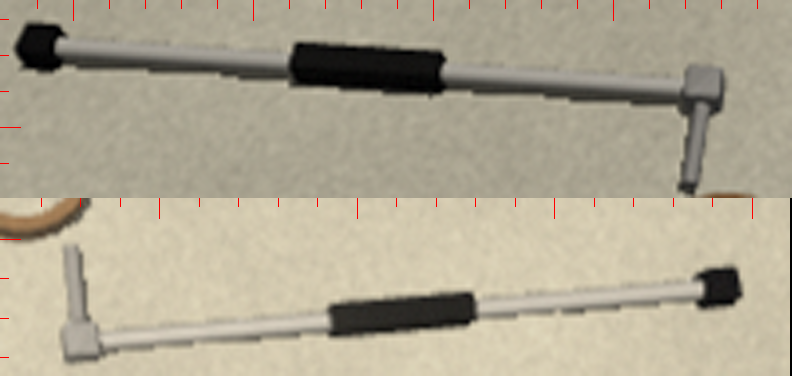

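The first crop shows the ring at scene (348,104) and top (171.5,196.5), plus the flap edge ends and rim corners. The second shows the whole pole: end cubes, grip and prong tip. I'll fit both models to these points in the two cameras.

```bash
cat >> h.py <<'E'
def load(f): return dict(np.load(f))
def proj(d,P):
    P=np.atleast_2d(P); T=d["camera_from_world"]; C=P@T[:3,:3].T+T[:3,3]
    f=192/np.tan(np.radians(float(d["fov_y"]))/2)
    return np.c_[d["cx"]+f*C[:,0]/-C[:,2], d["cy"]+f*C[:,1]/C[:,2]]
def tri(ds,uv):
    from scipy.optimize import least_squares
    r=least_squares(lambda p:np.concatenate([proj(d,p)[0]-u for d,u in zip(ds,uv)]),[.5,0,.2]); return r.x,r.fun
def cab(p):
    x,y,yaw,th=p; c,s=np.cos(yaw),np.sin(yaw)   # (x,y)= hinge centre; local a along hinge (+x), b toward -y
    W=lambda a,b,z: np.array([x+c*a+s*b, y+s*a-c*b, z])
    F=lambda a,u,w=0: W(a,u*np.cos(th)-w*-np.sin(th),.124+u*np.sin(th)+w*np.cos(th))
    return W,F
def pole(p):
    x,y,yaw=p;c,s=np.cos(yaw),np.sin(yaw)
    return lambda a,b,z=.011: np.array([x+c*a-s*b,y+s*a+c*b,z])
E
python3 - <<'E'
from h import *
from scipy.optimize import least_squares
S,T=load("pics/s0.npz"),load("pics/t0.npz")
s=lambda x,y:np.array([285+x/3-.5,70+y/3-.5]); t=lambda x,y:np.array([115+(x-390)/3-.5,145+y/3-.5])
rs,rt=s(189,102),t(558,155)
for n,a,b in [("ring",rs,rt),("free+x",s(265,278),t(493,12)),("free-x",s(170,22),t(583,352)),("rim-y+x",s(80,460),t(658,55)),("rim-y-x",s(22,211),t(738,335)),("hinge+x",s(365,425),t(415,115))]:
    p,e=tri([S,T],[a,b]);print(n,p.round(4),e.round(1))
def res(p):
    W,F=cab(p)
    return np.concatenate([proj(d,P)[0]-u for d,P,u in [(S,F(0,.22),rs),(T,F(0,.22),rt),
     (S,F(.11,.185),s(265,278)),(T,F(.11,.185),t(493,12)),(S,F(-.11,.185),s(170,22)),(T,F(-.11,.185),t(583,352)),
     (S,W(.11,.18,.12),s(80,460)),(T,W(.11,.18,.12),t(658,55)),(S,W(-.11,.18,.12),s(22,211)),(T,W(-.11,.18,.12),t(738,335))]])
r=least_squares(res,[.5,.25,0,1.2]);print("cab",r.x.round(4),r.fun.round(1));np.save("cab.npy",r.x)
ss=lambda x,y:np.array([30+x/3.6-.5,215+y/3.6-.5]); tt=lambda x,y:np.array([260+x/3.95-.5,140+(y-198)/3.95-.5])
def rp(p):
    P=pole(p)
    return np.concatenate([proj(d,q)[0]-u for d,q,u in [
     (T,P(.063,.2),tt(70,246)),(T,P(0,.2,.022),tt(79,337)),(T,P(0,-.2,.018),tt(720,287)),(T,P(0,-.045,.018),tt(474,308)),(T,P(0,.045,.018),tt(331,320)),
     (S,P(.063,.2),ss(687,188)),(S,P(0,.2,.022),ss(703,80)),(S,P(0,-.2,.011),ss(40,47)),(S,P(0,.045,.011),ss(442,73)),(S,P(0,-.045,.011),ss(292,65))]])
r=least_squares(rp,[.5,-.2,0]);print("pole",r.x.round(4),r.fun.round(1));np.save("pole.npy",r.x)
print(current_clock())
E
```

```text
ring [0.5524 0.1705 0.3106] [-0.5  0.  -0.5  0. ]
free+x [0.6541 0.2118 0.2787] [-0.4  0.  -0.4  0. ]
free-x [0.4419 0.1666 0.2804] [-0.5  0.  -0.5  0. ]
rim-y+x [0.6698 0.1265 0.1175] [ 0.1 -0.   0.1 -0. ]
rim-y-x [0.4593 0.0824 0.1212] [ 0.4  0.   0.4 -0. ]
hinge+x [0.6367 0.3032 0.1279] [-0.1  0.  -0.1 -0. ]
cab [0.529  0.2817 0.2034 1.0269] [-0.5 -0.9 -0.5  0.  -0.9 -0.6 -0.  -1.7 -0.8 -1.2 -0.1  0.6  0.8  0.8
 -0.7 -1.7  0.8 -0.2  0.1  0.9]
pole [ 0.6543 -0.2471 -0.0007] [ 0.2 -0.1  0.7 -0.   0.5 -0.6  0.2 -0.7 -0.  -0.6  0.3 -0.4 -0.4  0.2
  0.7 -0.3  0.3  0.   0.7 -0.6]
0.1
```

The fits agree: heights match, the reach is about 0.59 m, and the residuals are about 1 px. Now I'll grasp the pole.

Run:
```python
from h import *
x,y,yaw=np.load("pole.npy"); pi=np.pi
def opt(w): return [pi,0,w]
best=min((w for w in (pi/2,-pi/2)),key=lambda w:(lambda q:9 if q is None else abs(q[5]))(solve_ik([x,y,.15],opt(w+yaw))))
for w in(pi/2,-pi/2):
    for P in([x,y,.15],[.556,-.033,.3],[.49,-.05,.3],[.577,-.137,.1]):
        q=solve_ik(P,opt(w+.2));print(w,None if q is None else np.round(q,2))
print(best)
o=opt(best+yaw)
ctrl.set_gripper(.42)
ctrl.goto([x,y,.12],o)
hit=ctrl.move_straight([x,y,.003],speed=.08,max_force=8)
print("hit",hit,current_tool_pos(),current_ft_force())
ctrl.set_gripper(0,strength=110)
print(current_finger_gap()*85,current_grip_force(),current_tool_pos(),current_ft_force())
ctrl.move_straight([x,y,.15],speed=.12)
print(current_finger_gap()*85,current_ft_force(),current_clock())
a=snap("scene","pics/s1.png");b=snap("top","pics/t1.png")
cv2.imwrite("pics/v1.png",np.hstack([cv2.resize(i["color"][r:r+225,c:c+300,::-1],(400,300)) for i,r,c in((a,130,0),(b,60,212))]))
```

```text
1.5707963267948966 [-0.47  0.44  1.23  0.    1.47 -0.67]
1.5707963267948966 [-0.2   0.1   1.36  0.    1.68 -0.4 ]
1.5707963267948966 [-0.26 -0.04  1.5   0.    1.68 -0.46]
1.5707963267948966 [-0.36  0.26  1.57  0.    1.31 -0.56]
-1.5707963267948966 [-0.47  0.44  1.23 -0.    1.47  2.47]
-1.5707963267948966 [-0.2   0.1   1.36 -0.    1.68  2.74]
-1.5707963267948966 [-0.26 -0.04  1.5  -0.    1.68  2.68]
-1.5707963267948966 [-0.36  0.26  1.57 -0.    1.31  2.58]
1.5707963267948966
hit False [ 0.6545856  -0.24718144  0.0035765 ] [-0.27070855 -0.71419199  0.33594484]
15.509175872112476 108.89798283576965 [ 0.65465891 -0.24715427  0.00380359] [-1.43426908  0.68883828  6.13703844]
15.333097776581162 [-0.93398904  0.01678502 -3.08161578] 6.1167
```

View pics/v1.png

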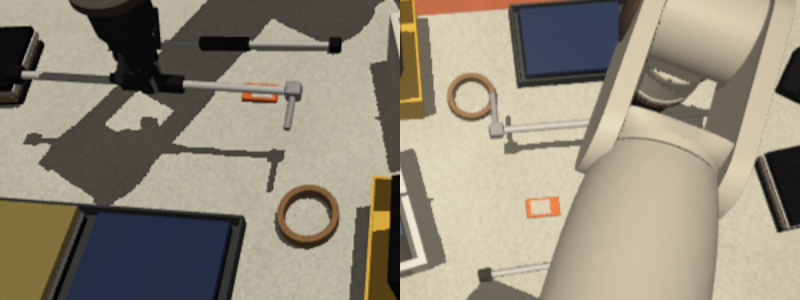

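The pole is held level. The steel cube is at about scene (218.5,194) and top (283.5,157), with the prong tip at scene (215.5,225.5) and top (280,128.5). I'll triangulate these, then move to the pose beside the ring.

Run:
```python
from h import *
S,T=load("pics/s1.npz"),load("pics/t1.npz")
c,e1=tri([S,T],[(218.5,194),(283.5,157)]); t,e2=tri([S,T],[(215.7,225.5),(279.7,128.5)])
p=np.array(current_tool_pos()); print("cube-tcp",(c-p).round(4),e1.round(1),"tip-tcp",(t-p).round(4),e2.round(1))
x,y,yaw=np.load("pole.npy")
# tool frame offset of prong mid, pole-axes (yaw removed): nominal
off=np.array([.037,.2,.0075]); np.save("off.npy",off)
W,F=cab(np.load("cab.npy")); th=np.load("cab.npy")[2]
ring=np.array([.5524,.1705,.3106]); print("model ring",F(0,.22).round(4),"shut",W(0,.22,.124).round(4))
ring=(ring+F(0,.22))/2
R=lambda a:np.array([[np.cos(a),-np.sin(a),0],[np.sin(a),np.cos(a),0],[0,0,1]])
o=[np.pi,0,np.pi/2+th]; ax=R(th)@[1,0,0]
tgt=ring-ax*.065-R(th)@off
ctrl.move_straight([p[0],p[1],tgt[2]+.02],speed=.2)
ctrl.goto(tgt,o)
print(tgt,current_tool_pos(),current_clock())
a=snap("scene","pics/s2.png");b=snap("top","pics/t2.png")
z=lambda i,r,cc:cv2.resize(i["color"][r:r+150,cc:cc+130,::-1],(390,450),interpolation=cv2.INTER_CUBIC)
cv2.imwrite("pics/v2.png",np.hstack([z(a,30,270),z(b,130,110)]))
m=tgt+R(th)@off
for d in(a,b):print(proj(d,np.array([ring,m,m+ax*.026,m-ax*.037])).round(1).tolist())
```

```text
cube-tcp [-0.002   0.2002  0.0172] [ 0.5  0.   0.5 -0.1] tip-tcp [0.0639 0.203  0.0125] [-0.2 -0.  -0.3  0.1]
model ring [0.552  0.1702 0.3123] shut [0.5734 0.0663 0.124 ]
[ 0.49268223 -0.04611703  0.30392553] [ 0.49331184 -0.04667917  0.30390613] 8.2417
[[347.0, 103.1], [338.3, 79.0], [341.7, 88.3], [333.8, 66.3]]
[[170.0, 196.2], [179.5, 232.1], [175.6, 217.6], [185.0, 253.2]]
```

View pics/v2.png

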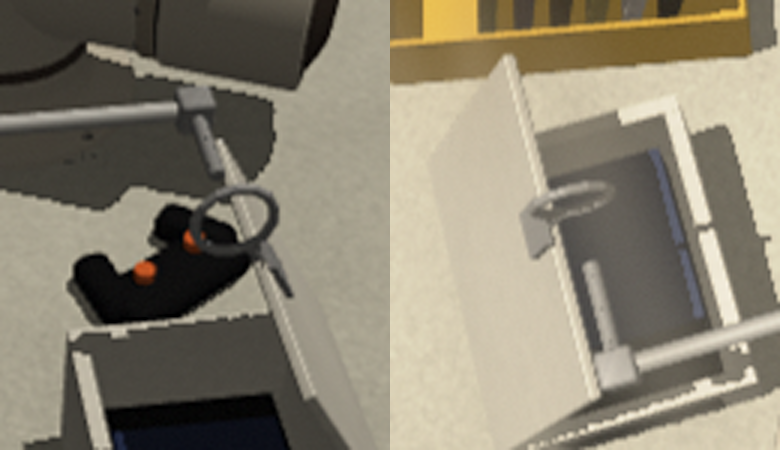

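The prong points straight at the ring. Its tip is at scene (342.5,86) and top (176,217), and the ring at (347.5,103) and (170,196), within about 3 mm of prediction. I'll insert, with a small correction.

```bash
cat >> h.py <<'E'
off=np.array([.037,.2,.0075]); C=np.load("cab.npy"); th=C[2]
R=lambda a:np.array([[np.cos(a),-np.sin(a),0],[np.sin(a),np.cos(a),0],[0,0,1]])
ax=R(th)@[1,0,0]; o=[np.pi,0,np.pi/2+th]
E
python3 - <<'E'
from h import *
a,b=load("pics/s2.npz"),load("pics/t2.npz")
tip,e=tri([a,b],[(342.5,86.2),(176.2,216.8)]);ring,e2=tri([a,b],[(347.5,102.8),(170.2,196.2)])
print("tip",tip,e.round(1),"ring",ring,e2.round(1))
d=ring-tip; L=R(th).T@d; print("along/lat/z",L.round(4))
p=np.array(current_tool_pos())
tgt=p+ax*(L[0]+.026)+R(th)@[0,L[1],0]*1+np.array([0,0,L[2]])
pre=tgt-ax*(L[0]+.026); print(pre-p)
assert np.abs(L[1:]).max()<.012
ctrl.move_straight(pre,speed=.1)
print(ctrl.move_straight(tgt,speed=.08,max_force=5),current_tool_pos(),tgt,current_ft_force(),current_clock())
np.savez("ins.npz",tgt=tgt,ring=ring)
a=snap("scene","pics/s3.png");b=snap("top","pics/t3.png")
z=lambda i,r,cc:cv2.resize(i["color"][r:r+100,cc:cc+130,::-1],(390,300),interpolation=cv2.INTER_CUBIC)
cv2.imwrite("pics/v3.png",np.hstack([z(a,60,285),z(b,150,110)]))
E
```

```text
tip [0.51431348 0.16191723 0.31618663] [-0.7  0.  -0.7  0. ] ring [0.55203311 0.17053501 0.31183001] [-0.3  0.  -0.3  0. ]
along/lat/z [ 0.0387  0.0008 -0.0044]
[-0.00016601  0.00080504 -0.00435662]
False [ 0.55645555 -0.03311727  0.29938039] [ 0.55668871 -0.03307872  0.29930783] [ 0.56053347 -0.19680074 -1.74723148] 9.55
```

View pics/v3.png

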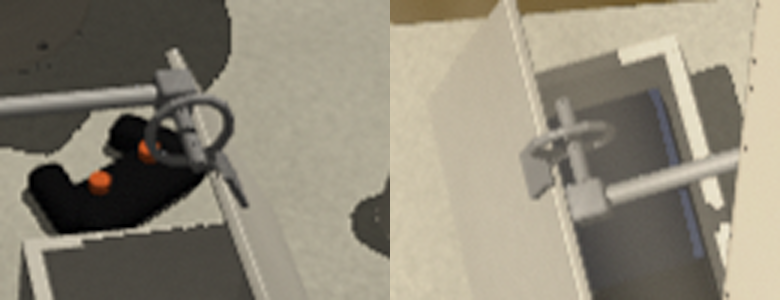

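The prong is through the ring, with the ring around mid-prong. Now I'll swing the flap along the arc.

Run:
```python
from h import *
tgt=np.load("ins.npz")["tgt"]; F0=cab(C)[1](0,.22)
# over-swing of ~15 mm clearance along tangent -> aim to angle 0, then press down
for k,t in enumerate(np.linspace(C[3],0,11)[1:]):
    P=tgt+cab([*C[:3],t])[1](0,.22)-F0
    s=ctrl.move_straight(P,speed=.12,max_force=20)
    print(round(t,2),s,(np.array(current_tool_pos())-P).round(4),np.round(current_ft_force(),1),np.round(current_torque(),2))
    if s: break
else:
    s=ctrl.move_straight(P-[0,0,.024],speed=.04,max_force=9)
    print(s,(np.array(current_tool_pos())-P).round(4),np.round(current_ft_force(),1),np.round(current_torque(),2))
print(current_clock())
a=snap("scene","pics/s4.png");b=snap("top","pics/t4.png")
z=lambda i,r,cc:cv2.resize(i["color"][r:r+195,cc:cc+180,::-1],(390,422),interpolation=cv2.INTER_CUBIC)
cv2.imwrite("pics/v4.png",np.hstack([z(a,70,240),z(b,130,110)]))
```

```text
0.92 False [-0.0002 -0.0007 -0.0006] [ 0.1  0.2 -1.6] [ 0.02 -0.02 -0.01]
0.82 False [-0.0002 -0.0004 -0.0005] [-0.7 -0.2 -2. ] [-0.02 -0.02 -0.03]
0.72 False [-0.0002 -0.0004 -0.0008] [-0.2 -0.  -2.1] [-0.02  0.   -0.03]
0.62 False [-0.0002 -0.0002 -0.0004] [ 0.6 -0.3 -1.8] [-0.   -0.01 -0.03]
0.51 False [-0.0001  0.     -0.0001] [-0.3  0.3 -2.3] [ 0.01 -0.01  0.02]
0.41 False [-0.0002  0.0001 -0.0001] [-0.4  0.  -1.6] [-0.03  0.01 -0.03]
0.31 False [-0.0001  0.0001  0.0001] [ 0.  -0.6 -2.6] [0.02 0.04 0.01]
0.21 False [-0.0001  0.0001  0.0002] [-0.2 -0.3 -1.6] [-0.04 -0.02 -0.  ]
0.1 False [-0.0001  0.0001  0.0002] [-0.1 -0.4 -1.2] [-0.    0.02 -0.02]
0.0 False [-0.0001  0.0001  0.0002] [ 0.8  0.3 -1.9] [-0.04 -0.01 -0.01]
False [ 0.      0.     -0.0239] [-0.   0.1  0.1] [0.58 0.02 0.03]
13.8167
```

View pics/v4.png

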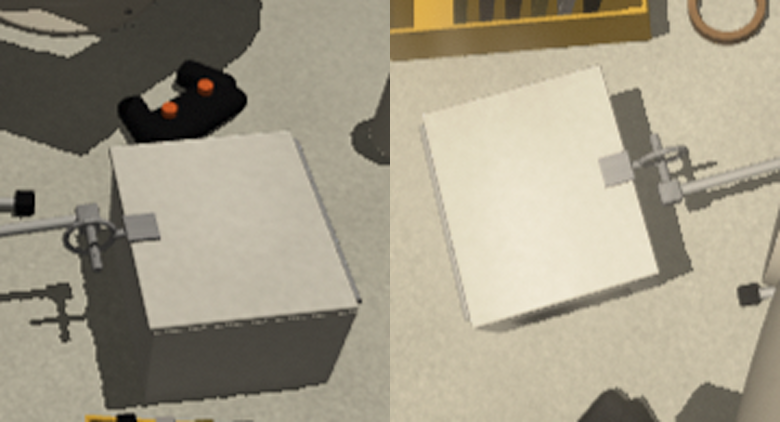

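The flap looks shut in both views, with the ring at about scene (281,179) and top (235.5,205). I'll check its height and press a little more to be sure it has reached the stop.

Run:
```python
from h import *
a,b=load("pics/s4.npz"),load("pics/t4.npz")
print(tri([a,b],[(281,179.3),(235.5,204.7)]),"expect",cab(C)[0](0,.22,.124))
p=np.array(current_tool_pos())
for k in range(4):
    s=ctrl.move_straight(p-[0,0,.003*(k+1)],speed=.03,max_force=8);ctrl.wait(.2)
    f=np.mean([(ctrl.wait(.02),current_ft_force(),current_torque())[1:] for _ in range(8)],0)
    print(k,s,f.round(2).tolist(),current_tool_pos()[2])
    if f[1][0]>1.0 or s: break
print(current_clock())
```

```text
(array([0.5690849 , 0.06418704, 0.11808233]), array([ 0.0359704 ,  0.00053546,  0.03812024, -0.00479839])) expect [0.57341196 0.06626076 0.124     ]
0 False [[-0.63, -1.55, 0.42], [0.37, 0.13, 0.14]] 0.0843018869199627
1 False [[0.0, 0.39, 1.29], [0.72, -0.01, -0.03]] 0.08131194971300813
2 False [[1.43, -1.27, 1.41], [0.59, -0.18, -0.26]] 0.07830650558884267
3 False [[-0.75, -0.97, -0.58], [0.24, 0.13, 0.16]] 0.07525341557293934
16.25
```

Run:
```python
from h import *
p=np.array(current_tool_pos())
ctrl.move_straight(p+[0,0,.014],speed=.05); ctrl.wait(.2)
print(np.round(current_ft_force(),1),np.round(current_torque(),2))
a=snap("scene","pics/s5.png");b=snap("top","pics/t5.png")
z=lambda i,r,cc:cv2.resize(i["color"][r:r+150,cc:cc+130,::-1],(390,450),interpolation=cv2.INTER_CUBIC)
cv2.imwrite("pics/v5.png",np.hstack([z(a,110,180),z(b,160,200)]))
print(current_tool_pos(),current_clock())
```

```text
[ 0.2 -0.2 -1.9] [-0.02 -0.06 -0.02]
[ 0.57809214 -0.13700025  0.08903794] 16.9833
```

View pics/v5.png

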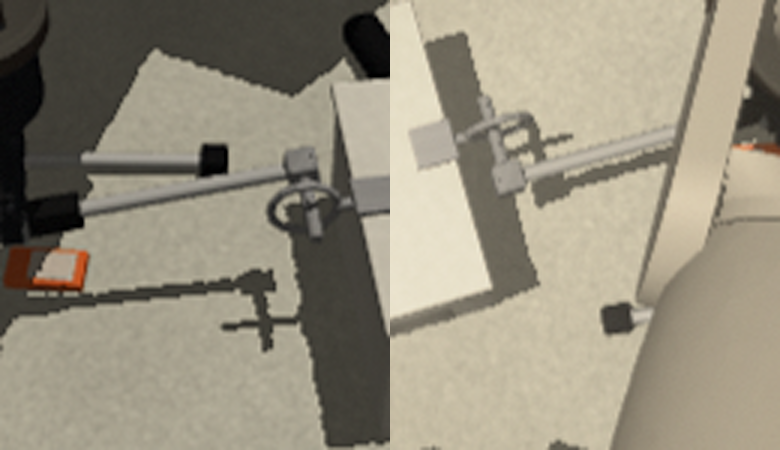

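The flap is still shut. The hook end has tilted up slightly in the grip, and the prong sits inside the ring (cube at scene (280,162), ring at (282,178.5)). I'll quantify that and withdraw.

Run:
```python
from h import *
a,b=load("pics/s5.npz"),load("pics/t5.npz")
p=np.array(current_tool_pos())
for n,u,v in[("cubetop",(279.8,162.2),(239.5,218.5)),("tip",(284.5,187.8),(230.8,192.2)),("ring",(281.8,178.5),(235.2,202.2))]:
    q,e=tri([a,b],[u,v]);print(n,q.round(4),e.round(1),(R(th).T@(q-p)).round(4))
```

```text
cubetop [0.5356 0.0587 0.132 ] [-0.4 -0.  -0.4  0.1] [-0.0021  0.2002  0.043 ]
tip [0.596  0.0722 0.1251] [-0.1 -0.  -0.1  0. ] [0.0598 0.2013 0.0361]
ring [0.573  0.0651 0.1255] [-0.3 -0.  -0.4  0. ] [0.0358 0.1989 0.0364]
```

```bash
cat >> h.py <<'E'
from scipy.spatial.transform import Rotation as Ro
def ori(psi,d): return (Ro.from_euler('z',psi)*Ro.from_euler('x',-d)*Ro.from_euler('z',np.pi/2)*Ro.from_euler('x',np.pi)).as_euler('xyz')
E
python3 - <<'E'
from h import *
p=np.array(current_tool_pos())
print(ctrl.move_straight(p-ax*.075,speed=.08,max_force=4),current_tool_pos(),np.round(current_ft_force(),1))
p=np.array(current_tool_pos())
if np.linalg.norm(p-np.load("ins.npz")["tgt"])>0:
    a=snap("scene","pics/s6.png");b=snap("top","pics/t6.png")
    away=R(th)@[0,-1,0]
    q=p+away*.08; q[2]=.13
    ctrl.move_straight(q,speed=.15,max_force=6)
    x,y,yaw=np.load("pole.npy")
    ctrl.goto([x,y,.13],ori(yaw,.12))
    ctrl.move_straight([x,y,.06],ori(yaw,.12),speed=.12)
    print(current_tool_pos(),current_ee_rot(),current_clock())
    a=snap("scene","pics/s7.png");b=snap("top","pics/t7.png")
    z=lambda i,r,cc,w,h,k:cv2.resize(i["color"][r:r+h,cc:cc+w,::-1],None,fx=k,fy=k,interpolation=cv2.INTER_CUBIC)
    A=z(a,190,20,260,90,3);B=z(b,130,220,260,90,3)
    cv2.imwrite("pics/v7.png",np.vstack([A,B]))
E
```

```text
False [ 0.50495858 -0.15211135  0.08905104] [-0.1 -0.6 -2.5]
[ 0.65452904 -0.24734881  0.06090781] [3.14064809 0.12045492 1.56980681] 20.2583
```

View pics/v7.png

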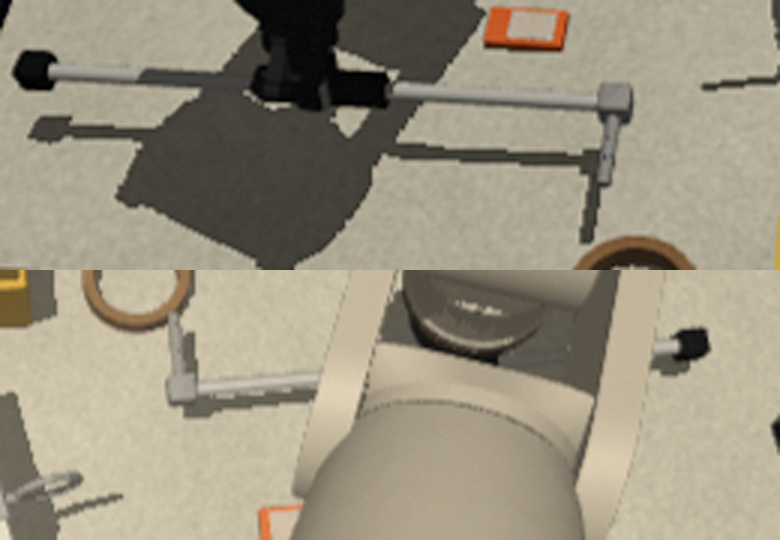

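The pole is held over the placing spot and looks nearly level. The steel cube is at scene (224,224) and top (280,169), the black cube at (31,213) and (450,154). The brown ring is near the prong, so I'll set down 15 mm closer to the robot.

Run:
```python
from h import *
a,b=load("pics/s7.npz"),load("pics/t7.npz")
s,e=tri([a,b],[(224.2,223.8),(279.8,168.8)]);k,e2=tri([a,b],[(31.2,213.2),(450.2,154.2)])
print(s.round(4),k.round(4),e.round(1),e2.round(1)); tilt=(s[2]-k[2])/.4; print("tilt",tilt)
x,y,yaw=np.load("pole.npy"); x-=.015
d=.12+(tilt if abs(tilt)>.012 else 0)
ctrl.move_straight([x,y,.03],ori(yaw,d),speed=.1)
hit=ctrl.move_straight([x,y,.004],speed=.03,max_force=2.5)
ctrl.wait(.2)
print(hit,current_tool_pos(),np.round(current_ft_force(),2),np.round(current_torque(),2),current_clock())
```

```text
[ 0.6547 -0.0435  0.0719] [ 0.6562 -0.4453  0.0672] [ 0.1  0.   0.1 -0. ] [-0.2 -0.  -0.2  0.1]
tilt 0.01188465265288638
True [ 0.63912267 -0.24695935  0.00413457] [-1.21  1.74  5.93] [-0.14  0.12 -0.05] 21.8583
```

Run:
```python
from h import *
p=np.array(current_tool_pos())
ctrl.set_gripper(.3); ctrl.set_gripper(.5); ctrl.wait(.1)
print(np.round(current_ft_force(),2))
o1=current_ee_rot()
ctrl.move_straight(p+[0,0,.1],speed=.08)
ctrl.goto([.45,-.35,.3],[np.pi,0,np.pi/2])
ctrl.wait(.5)
print(current_clock(),np.round(current_ft_force(),2))
a=snap("scene","pics/s8.png");b=snap("top","pics/t8.png")
cv2.imwrite("pics/v8.png",np.vstack([cv2.resize(i["color"][r:r+h,c:c+w,::-1],(780,int(780*h/w))) for i,r,c,w,h in((a,110,20,390,150),(b,100,110,390,150))]))
```

```text
[ 0.14 -0.15 -0.89]
25.5667 [ 0.63 -0.26 -0.88]
```

View pics/v8.png

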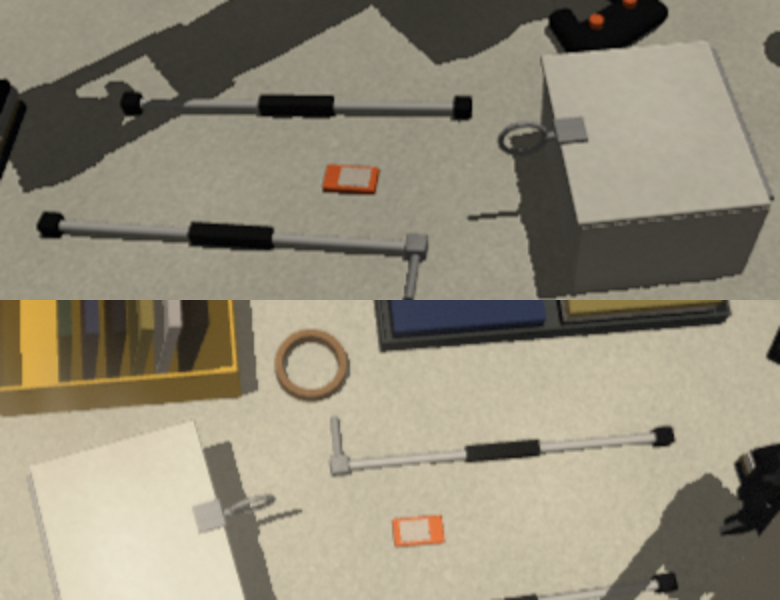

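The pole lies flat and clear of everything, and the flap is down. Last, a numerical check that the flap is at zero, using the ring at scene (281,179) and top (234,202) and the flap corners.

Run:
```python
from h import *
a,b=load("pics/s8.npz"),load("pics/t8.npz")
s=lambda x,y:np.array([20+x/2-.5,110+y/2-.5]);t=lambda x,y:np.array([110+x/2-.5,100+(y-300)/2-.5])
print(tri([a,b],[s(523,139),t(249,505)])[0], cab(C)[0](0,.22,.124))
for h in(0,.03,.06):
    F=cab([*C[:3],h])[1]
    print(h,[(proj(d,P)[0]-u).round(1).tolist() for d,P,u in[(a,F(.11,.185,.004),s(582,221)),(a,F(-.11,.185,.004),s(542,58)),(b,F(.11,.185,.004),t(193,422)),(a,F(0,.22),s(523,139)),(b,F(0,.22),t(249,505)),(a,F(.11,0,.004),s(768,206))]])
```

```text
[0.57385472 0.06543443 0.12493559] [0.57341196 0.06626076 0.124     ]
0 [[-0.9, 1.5], [0.0, -1.2], [-1.0, -1.1], [1.0, 0.2], [0.3, 0.2], [3.0, -1.4]]
0.03 [[-0.7, -0.2], [0.1, -3.1], [-1.3, -1.9], [1.2, -1.9], [0.1, -0.4], [3.0, -1.3]]
0.06 [[-0.4, -1.9], [0.3, -4.9], [-1.7, -2.7], [1.4, -4.1], [-0.2, -1.0], [2.9, -1.3]]
```

The ring is within 1 mm of its shut position, so I'll hand the job in.

```bash
python3 -c "
from rig import *
print(ctrl.finish_job(),current_clock())"
```

```text
the job is handed in; nothing more can be done
the job is handed in; nothing more can be done
```

The flap is shut (ring within 1 mm of its shut position), and the pole is unhooked and lying flat on the table; I handed the job in at about 26 s of the 58 s allowed.

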